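Move network units to the new rack in reverse order

TASK

Move the four network units from the old grey rack, where each stands in a bay tagged with its colour, into the new aluminium rack, one to a bay, in reverse order: counted from each rack's blue end block, the unit that was first in the old rack comes last in the new one, the second comes third, and so on. Each must stand upright on its bay's floor, let go of; do not tip any unit over, and leave the router, the mug and the screwdriver where they are.

Things in the scene. Friction and masses are not known exactly. Their poses are not given: they have to be found in the camera images.
- unit_yellow: network unit with yellow top: upright black plastic box, 50 mm along its x, 34 mm along its y, 85 mm tall, about 160 g, the uppermost 12 mm yellow, yellow ports on its two narrow (+x and -x) faces. Origin: centre of its underside; z up. Stands loose in one of the old rack's bays; easily gripped across its 50 mm (fingers closing along its x), above the rack walls
- unit_orange: network unit with orange top: upright black plastic box, 50 mm along its x, 34 mm along its y, 85 mm tall, about 160 g, the uppermost 12 mm orange, yellow ports on its two narrow (+x and -x) faces. Origin: centre of its underside; z up. Stands loose in one of the old rack's bays; easily gripped across its 50 mm (fingers closing along its x), above the rack walls
- unit_green: network unit with green top: upright black plastic box, 50 mm along its x, 34 mm along its y, 85 mm tall, about 160 g, the uppermost 12 mm green, yellow ports on its two narrow (+x and -x) faces. Origin: centre of its underside; z up. Stands loose in one of the old rack's bays; easily gripped across its 50 mm (fingers closing along its x), above the rack walls
- unit_white: network unit with white top: upright black plastic box, 50 mm along its x, 34 mm along its y, 85 mm tall, about 160 g, the uppermost 12 mm white, yellow ports on its two narrow (+x and -x) faces. Origin: centre of its underside; z up. Stands loose in one of the old rack's bays; easily gripped across its 50 mm (fingers closing along its x), above the rack walls
- bay_yellow: fixed grey bay of the old rack, yellow tags outside on its +x and -x faces; holds the yellow unit at the start. Open box, 76 mm (x) by 58 mm (y), 24 mm high, walls and floor 2.5 mm. Origin: centre of its underside, 4 mm above the table. The four bays stand in a row along y, 58 mm apart, in any order; +y points to the old rack's blue end block, -y to its grey one (78 x 22 mm, 40 mm tall)
- bay_orange: fixed grey bay of the old rack, orange tags outside on its +x and -x faces; holds the orange unit at the start. Open box, 76 mm (x) by 58 mm (y), 24 mm high, walls and floor 2.5 mm. Origin: centre of its underside, 4 mm above the table. The four bays stand in a row along y, 58 mm apart, in any order; +y points to the old rack's blue end block, -y to its grey one (78 x 22 mm, 40 mm tall)
- bay_green: fixed grey bay of the old rack, green tags outside on its +x and -x faces; holds the green unit at the start. Open box, 76 mm (x) by 58 mm (y), 24 mm high, walls and floor 2.5 mm. Origin: centre of its underside, 4 mm above the table. The four bays stand in a row along y, 58 mm apart, in any order; +y points to the old rack's blue end block, -y to its grey one (78 x 22 mm, 40 mm tall)
- bay_white: fixed grey bay of the old rack, white tags outside on its +x and -x faces; holds the white unit at the start. Open box, 76 mm (x) by 58 mm (y), 24 mm high, walls and floor 2.5 mm. Origin: centre of its underside, 4 mm above the table. The four bays stand in a row along y, 58 mm apart, in any order; +y points to the old rack's blue end block, -y to its grey one (78 x 22 mm, 40 mm tall)
- new_rack: the new rack, empty and fixed: aluminium tray 78 mm along its x, 236 mm along its y, walls 24 mm high and 4 mm thick, three 4 mm dividers making four bays in a row along its y. Bay centres at y = -87, -29, +29 and +87 mm, x = 0; each bay 70 mm (x) by 54 mm (y) inside; its inside floor 4 mm over its origin. Origin: centre of its underside, on the table
- cap_blue: blue end block fixed against one end of the new rack, either its +y or its -y end (a grey block like it is at the other): 78 x 22 mm, 40 mm tall. Origin: centre of its underside, 129 mm from the new rack's origin along the rack's y
- router: bystander: black router lying flat beyond the racks, 140 x 210 mm, 34 mm high, with two thin aerials 170 mm tall at its two sides. Origin: centre of its underside
- mug: bystander: blue mug, 80 mm across, 95 mm tall, standing to the robot's right (-y). Origin: centre of its underside
- screwdriver: bystander: screwdriver with a red handle, 190 mm long, lying to the left (+y) of the racks, its length along its x. Origin: under its middle
Not all that is in view belongs to the job. Leave any purple look-alike of the unit_orange alone.

How it is judged:
At the end, for the whole second after the job is handed in: Each unit stands in its bay of the new rack, in reverse order counted from the blue blocks: within 12 mm of the bay centre along the rack's x and y (centres 42, 100, 158, 216 mm from the blue block's origin), less than 10 mm above the rack's underside, tilted under 0.1 rad, at rest (x of unit_yellow in the frame of new_rack between -0.012 and 0.012 m and y of unit_yellow in the frame of new_rack between -0.099 and 0.099 m and z of each of unit_yellow, unit_orange, unit_green, unit_white in the frame of new_rack below 0.01 m and ((y of any of bay_orange, bay_green, bay_white in the frame of bay_yellow below -0.145 m and horizontal distance between unit_yellow and cap_blue between 0.204 and 0.229 m) or (y of any of bay_orange, bay_green, bay_white in the frame of bay_yellow below -0.087 m and y of any of bay_orange, bay_green, bay_white in the frame of bay_yellow above 0.029 m and horizontal distance between unit_yellow and cap_blue between 0.146 and 0.171 m) or (y of any of bay_orange, bay_green, bay_white in the frame of bay_yellow above 0.087 m and y of any of bay_orange, bay_green, bay_white in the frame of bay_yellow below -0.029 m and horizontal distance between unit_yellow and cap_blue between 0.088 and 0.113 m) or (y of any of bay_orange, bay_green, bay_white in the frame of bay_yellow above 0.145 m and horizontal distance between unit_yellow and cap_blue between 0.03 and 0.055 m)) and angle between each of unit_yellow, unit_orange, unit_green, unit_white's own z axis and vertical below 0.1 rad and linear speed of each of unit_yellow, unit_orange, unit_green, unit_white below 0.01 m/s and angular speed of each of unit_yellow, unit_orange, unit_green, unit_white below 0.1 rad/s and x of unit_orange in the frame of new_rack between -0.012 and 0.012 m and y of unit_orange in the frame of new_rack between -0.099 and 0.099 m and ((y of any of bay_yellow, bay_green, bay_white in the frame of bay_orange below -0.145 m and horizontal distance between unit_orange and cap_blue between 0.204 and 0.229 m) or (y of any of bay_yellow, bay_green, bay_white in the frame of bay_orange below -0.087 m and y of any of bay_yellow, bay_green, bay_white in the frame of bay_orange above 0.029 m and horizontal distance between unit_orange and cap_blue between 0.146 and 0.171 m) or (y of any of bay_yellow, bay_green, bay_white in the frame of bay_orange above 0.087 m and y of any of bay_yellow, bay_green, bay_white in the frame of bay_orange below -0.029 m and horizontal distance between unit_orange and cap_blue between 0.088 and 0.113 m) or (y of any of bay_yellow, bay_green, bay_white in the frame of bay_orange above 0.145 m and horizontal distance between unit_orange and cap_blue between 0.03 and 0.055 m)) and x of unit_green in the frame of new_rack between -0.012 and 0.012 m and y of unit_green in the frame of new_rack between -0.099 and 0.099 m and ((y of any of bay_yellow, bay_orange, bay_white in the frame of bay_green below -0.145 m and horizontal distance between unit_green and cap_blue between 0.204 and 0.229 m) or (y of any of bay_yellow, bay_orange, bay_white in the frame of bay_green below -0.087 m and y of any of bay_yellow, bay_orange, bay_white in the frame of bay_green above 0.029 m and horizontal distance between unit_green and cap_blue between 0.146 and 0.171 m) or (y of any of bay_yellow, bay_orange, bay_white in the frame of bay_green above 0.087 m and y of any of bay_yellow, bay_orange, bay_white in the frame of bay_green below -0.029 m and horizontal distance between unit_green and cap_blue between 0.088 and 0.113 m) or (y of any of bay_yellow, bay_orange, bay_white in the frame of bay_green above 0.145 m and horizontal distance between unit_green and cap_blue between 0.03 and 0.055 m)) and x of unit_white in the frame of new_rack between -0.012 and 0.012 m and y of unit_white in the frame of new_rack between -0.099 and 0.099 m and ((y of any of bay_yellow, bay_orange, bay_green in the frame of bay_white below -0.145 m and horizontal distance between unit_white and cap_blue between 0.204 and 0.229 m) or (y of any of bay_yellow, bay_orange, bay_green in the frame of bay_white below -0.087 m and y of any of bay_yellow, bay_orange, bay_green in the frame of bay_white above 0.029 m and horizontal distance between unit_white and cap_blue between 0.146 and 0.171 m) or (y of any of bay_yellow, bay_orange, bay_green in the frame of bay_white above 0.087 m and y of any of bay_yellow, bay_orange, bay_green in the frame of bay_white below -0.029 m and horizontal distance between unit_white and cap_blue between 0.088 and 0.113 m) or (y of any of bay_yellow, bay_orange, bay_green in the frame of bay_white above 0.145 m and horizontal distance between unit_white and cap_blue between 0.03 and 0.055 m))); the robot touches nothing.
It fails at once if the router is pushed more than 30 mm from its place (distance of router from where it was at the start of the episode above 0.03 m).
It fails at once if the mug is pushed more than 30 mm from its place (distance of mug from where it was at the start of the episode above 0.03 m).
It fails at once if the screwdriver is pushed more than 30 mm from its place (distance of screwdriver from where it was at the start of the episode above 0.03 m).
It fails at once if a unit tips over (angle between any of unit_yellow, unit_orange, unit_green, unit_white's own z axis and vertical above 1 rad).
It also fails if it takes over 120 s, if anything falls off the work surface, if the arm or the gripper's body presses on something with over 40 N, if the wrist force passes 120 N, or if a joint passes its speed limit or range.

ROBOT

A 6-joint arm with a two-finger parallel gripper is mounted at the origin on the work surface. World frame = base frame: x ahead of the robot, y to its left, z up, the work surface at z = 0. Lengths are in m, angles in rad, forces in N, time in s.
With the tool pointing down it reaches from about 0.35 to 0.975 m from the base axis. Payload 4.9 kg.
Tool frame: the origin (TCP) lies midway between the tips of the shut fingers; the grasp point (between the pads) lies 19 mm behind it; z points along the fingers, y is the line along which they close (so a half turn about z gives the same grasp; the last joint's range is limited). The gripper opens to 85 mm and grips with 20 to 120 N. Pads are 22 mm wide; open, the fingers measure 114 mm over their backs; the gripper's body (76 mm by 85 mm) begins 54 mm behind the grasp point. The pads swing forward as they close: fully open they stand 13 mm farther back than shut.
Start: joints at [1.219, 0.053, 1.613, -0, 1.476, -0.119], TCP at [0.144, 0.608, 0.231] pointing down, gripper open.
Joint ranges: [-3.01, 3.01], [-1.01, 2.22], [0.06, 2.58], [-1.02, 4.17], [0.09, 2.62], [-3.14, 3.14]. Speed limits (rad/s): [2.57, 2.57, 3.14, 3.14, 3.14, 3.14].

INTERFACE

Orientations are given as a rotation vector (axis times angle).
In Python, from station import ctrl gives the robot as it stands.
- The arm moves only by the shell command python3 -m handwheel 'ROWS' [FORCE]. ROWS is JSON, a list of rows, each an object with "gripper": the gripper command: -1 is fully open, 1 is shut, values between are in proportion; "offset": the shift along the tool's x, y, z in mm, a list of three; "rotation": the turn, a rotation vector about the tool's x, y, z in rad, a list of three. A call has exactly 8 rows; each row is the pose to reach, as a shift and turn from the pose commanded when the call began, along the tool's axes at that moment; what a row does not reach only later rows make up. A row lasts 1/8 s, in which the tool goes at most 62.5 mm and 10.7 degrees, less where a joint would pass 70% of its speed; a pose out of reach is approached as far as the arm can. A call with a gripper value outside its range is refused whole. The fingers move at their own pace and stop on an object; FORCE is the grip in N (left out, the last holds). Time passes only in rows, so rows that repeat a pose let the fingers close, or fill a call up. It gives the time, the measured TCP pose, the force, the opening and the grip force at its end, in the units of the state.
- ctrl.get_obs(): the state, without advancing time (a new reading comes with each control period).
- ctrl.get_image(name): name is "scene" or "top"; returns a dict with "image" (480x640x3 uint8, red, green, blue), "fovy" (degrees; the focal length in pixels is half the picture's height over the tangent of half this angle, whatever the lens; pixels are square), "cx", "cy" (the principal point, pixels), "xyz" and "attitude" of the camera in the world. Camera axes: x right, y up, looking along -z (the intrinsics and any distortion apply to the point x, -y, -z); pixel columns grow to the right and rows downward; lengths in m; the calibration is good to about 2 mm. A picture is of the moment at which its call begins. There is no depth.
- ctrl.finish_job(): hands the job in; it is judged then, once.
The state is a dict: "t": time; "q": joint angles; "dq": joint speeds; "effort": joint torques, N m; "tool_pos": TCP position; "tool_rot": TCP orientation; "contact_force": force on the tool from outside, world axes, zero at the start; "wrist_torque": the same for the moment, N m; "opening": finger opening in m; "grip_force": force on a finger pad.
Only numpy, scipy, OpenCV 4.12 (cv2) and the standard library are available. Lean on these libraries where they do the work, as an engineer would, in place of code of your own. Each camera call takes 0.05 s, during which the arm holds its last target. There are 200 camera calls.

## Working session

There is one attempt and no reset: what is moved stays moved. The work goes in short steps, Python scripts to look and compute and a shell command to move; the robot and the scene stay as the last step left them, time stands still between calls to the robot, and variables do not carry over. Pictures are saved under pics/ and viewed, at most 14 in all, crops included, and the job is handed in when it is done.

```bash
mkdir -p pics; ls; python3 - <<'E'
from station import ctrl
import cv2
o=ctrl.get_obs();print({k:o[k] for k in('t','tool_pos','tool_rot','opening')})
for n in('scene','top'):
    d=ctrl.get_image(n);cv2.imwrite(f'pics/{n}0.png',d['image'][...,::-1]);print(n,{k:v for k,v in d.items() if k!='image'})
E
```

```text
pics
{'t': 0.0, 'tool_pos': array([0.14396737, 0.60755036, 0.23005855]), 'tool_rot': array([-0.36471248, -3.119861  ,  0.00316747]), 'opening': 0.08535070313861415}
scene {'fovy': 49.18941068193489, 'cx': 319.68351837769836, 'cy': 240.07393584414336, 'xyz': array([ 1.42014767, -0.79854739,  1.00796588]), 'attitude': array([0.83732828, 0.34861684, 0.77652706])}
top {'fovy': 47.92420121900428, 'cx': 323.27523799178914, 'cy': 237.44599139598805, 'xyz': array([ 0.45014881, -0.00316866,  1.33476944]), 'attitude': array([ 0.07612808, -0.0569465 , -1.59994525])}
```

View pics/scene0.png

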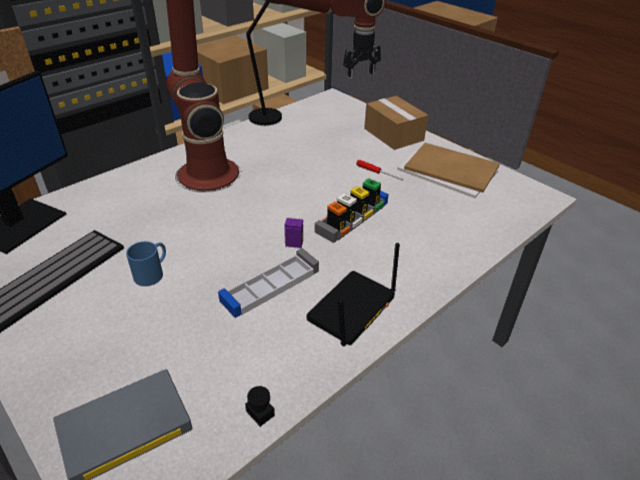

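View pics/top0.png

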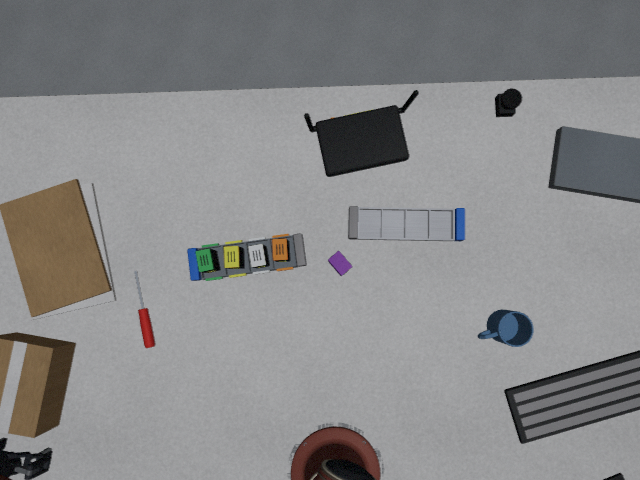

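Candidates for unit_orange: the orange-topped one at top (281,249) / scene (337,212), and a purple block at top (340,263) / scene (294,233), which is the decoy. From its blue end the old rack reads green (206,260), yellow (233,257), white (258,256), orange (281,249). The new rack's blue cap is at top (460,224). I'll measure and take one close crop.

```bash
cat > h.py <<'E'
import numpy as np, cv2
from scipy.spatial.transform import Rotation as R
from station import ctrl
def grab(n): 
    d=ctrl.get_image(n); d['hsv']=cv2.cvtColor(d['image'],cv2.COLOR_RGB2HSV); return d
def ray(d,p):
    f=240/np.tan(np.radians(d['fovy'])/2)
    v=R.from_rotvec(d['attitude']).apply([(p[0]-d['cx'])/f,-(p[1]-d['cy'])/f,-1]); return d['xyz'],v
def onz(d,p,z):
    o,v=ray(d,p); return o+v*(z-o[2])/v[2]
def tri(d1,p1,d2,p2):
    o1,v1=ray(d1,p1);o2,v2=ray(d2,p2)
    s=np.linalg.lstsq(np.c_[v1,-v2],o2-o1,rcond=None)[0]
    a,b=o1+s[0]*v1,o2+s[1]*v2; return (a+b)/2,np.linalg.norm(a-b)
COL=dict(green=((45,90,40),(85,255,255)),yellow=((23,130,80),(35,255,255)),orange=((6,130,80),(19,255,255)),white=((0,0,150),(180,45,255)),blue=((100,140,60),(125,255,255)))
def blobs(d,c,box,n=1,amin=15):
    x0,y0,x1,y1=box; m=cv2.inRange(d['hsv'],*map(np.array,COL[c])); k=np.zeros_like(m);k[y0:y1,x0:x1]=m[y0:y1,x0:x1]
    cs=sorted([q for q in cv2.findContours(k,0,2)[0] if cv2.contourArea(q)>=amin],key=cv2.contourArea)[::-1]
    return [(np.round(cv2.minAreaRect(q)[0],1),np.round(cv2.minAreaRect(q)[1],1),round(cv2.minAreaRect(q)[2])) for q in cs[:n]]
E
python3 - <<'E'
from h import *
t=grab('top');s=grab('scene')
a=cv2.resize(t['image'][190:290,180:480],(798,266),interpolation=3);b=cv2.resize(s['image'][170:320,210:400],(418,330),interpolation=3)
im=np.zeros((600,798,3),np.uint8);im[:266]=a;im[270:,:418]=b;cv2.imwrite('pics/crop1.png',im[...,::-1])
for c in('green','yellow','orange'):
    for d,box in((t,(195,230,310,290)),(s,(310,170,400,240))): print(c,blobs(d,c,box,3,8))
print('blue',blobs(t,'blue',(180,190,480,290),2),blobs(s,'blue',(210,170,400,320),2))
E
```

```text
green [(array([204.4, 259.6]), array([22. , 15.3]), 81), (array([213.1, 278.1]), array([ 2.2, 16.2]), 83), (array([209.5, 245.1]), array([ 2.1, 15.2]), 84)]
green [(array([371.3, 184. ]), array([16. ,  8.9]), 23), (array([378.9, 205.9]), array([ 4.2, 11.2]), 53)]
yellow [(array([231.2, 256.4]), array([21.6, 14.6]), 87), (array([237.6, 275. ]), array([ 1.8, 15.3]), 82)]
yellow [(array([359.6, 191.8]), array([17. ,  9.8]), 27), (array([368.3, 213.8]), array([ 4.2, 12. ]), 45)]
orange [(array([279.5, 249. ]), array([21.4, 14.7]), 85), (array([284.1, 268.6]), array([ 1.8, 16.1]), 82), (array([280. , 235.3]), array([ 1.7, 14.3]), 82)]
orange [(array([336.6, 207.8]), array([17.7, 11. ]), 31), (array([344.8, 230.8]), array([ 4.6, 12.8]), 53)]
blue [(array([459., 224.]), array([32.,  8.]), 90), (array([193.6, 263.7]), array([31.7,  9.8]), 84)] [(array([229.4, 302.2]), array([30.5, 12.2]), 47), (array([383.5, 197.5]), array([13.,  7.]), 90)]
```

View pics/crop1.png

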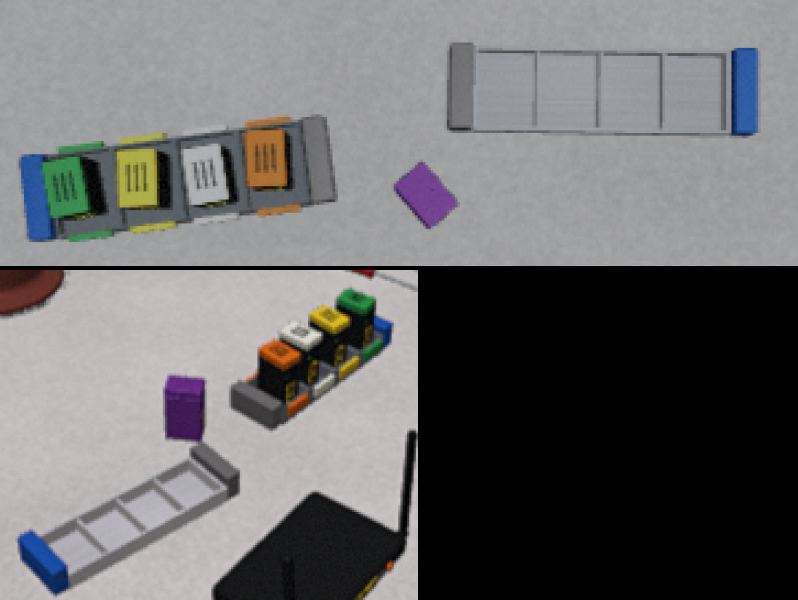

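The crop confirms the old order green, yellow, white, orange; the purple block stands free between the racks. The new rack's dividers are at crop x 536/598/661 and its grey and blue caps at crop (461,86) and (745,91).

```bash
python3 - <<'E'
from h import *
t=grab('top');s=grab('scene')
T=dict(green=((204.4,259.6),(371.3,184.0)),yellow=((231.2,256.4),(359.6,191.8)),orange=((279.5,249),(336.6,207.8)))
print('white',blobs(t,'white',(245,238,272,272),1),blobs(s,'white',(335,190,362,225),1))
w=blobs(t,'white',(245,238,272,272),1)[0][0];w2=blobs(s,'white',(335,190,362,225),1)[0][0];T['white']=(w,w2)
for k,(a,b) in T.items():
    p,e=tri(t,a,s,b);print(k,'tri',p.round(4),'gap',e.round(4),'onz.085+4+2.5',onz(t,a,.0915).round(4))
cr=lambda x,y:(180+x/2.66-.5,190+y/2.66-.5)
cs=lambda x,y:(210+x/2.2-.5,170+(y-270)/2.2-.5)
# caps top faces
gb=onz(t,cr(461,86),.04);bb=onz(t,cr(745,91.5),.04)
og=onz(t,cr(320,158),.04);ob=onz(t,cr(36,198),.04)
for n,g,b in(('new',gb,bb),('old',og,ob)):
    d=(b-g)[:2];print(n,'grey',g.round(4),'blue',b.round(4),'len',np.linalg.norm(d).round(4),'mid',((b+g)/2).round(4),'ang of -y..',np.degrees(np.arctan2(d[1],d[0])).round(2))
    if n=='new':
        u=d/np.linalg.norm(d)
        for r in(42,100,158,216):print(r,(b[:2]-u*r/1000).round(4))
for x,yc in((536,92),(598.5,92),(661,92)):print('div',onz(t,cr(x,yc),.024).round(4))
# blue cap of new in two views: top-face centre
print('blue tri',tri(t,cr(745,91.5),s,cs(45,553)), 'div mid tri',tri(t,cr(598.5,92),s,cs(133,518)))
o=ctrl.get_obs();print(R.from_rotvec(o['tool_rot']).as_matrix().round(3))
for c,(a,b) in T.items():pass
E
```

```text
white [(array([256.6, 255.1]), array([21., 14.]), 81)] [(array([345. , 196.5]), array([13., 20.]), 90)]
green tri [0.5124 0.2867 0.0877] gap 0.0014 onz.085+4+2.5 [0.5126 0.2864 0.0915]
yellow tri [0.5185 0.225  0.0884] gap 0.0006 onz.085+4+2.5 [0.5182 0.2242 0.0915]
orange tri [0.532  0.1125 0.0884] gap 0.0001 onz.085+4+2.5 [0.5319 0.1122 0.0915]
white tri [0.518  0.1633 0.0989] gap 0.003 onz.085+4+2.5 [0.5194 0.1654 0.0915]
new grey [ 0.5954 -0.0613  0.04  ] blue [ 0.5825 -0.3175  0.04  ] len 0.2565 mid [ 0.589  -0.1894  0.04  ] ang of -y.. -92.9
42 [ 0.5846 -0.2755]
100 [ 0.5875 -0.2176]
158 [ 0.5905 -0.1597]
216 [ 0.5934 -0.1017]
old grey [0.534  0.0682 0.04  ] blue [0.5056 0.3259 0.04  ] len 0.2592 mid [0.5198 0.197  0.04  ] ang of -y.. 96.28
div [ 0.5896 -0.1305  0.024 ]
div [ 0.5878 -0.1876  0.024 ]
div [ 0.586  -0.2447  0.024 ]
blue tri (array([ 0.58343575, -0.31704873,  0.03754589]), np.float64(0.002456269692556666)) div mid tri (array([ 0.58832328, -0.18939053,  0.01519031]), np.float64(0.0012827539312579253))
[[-0.973  0.231 -0.   ]
 [ 0.231  0.973 -0.001]
 [ 0.    -0.001 -1.   ]]
```

```bash
cat >> h.py <<'E'
def go(x,y,z,yaw):  # tool y at world angle yaw (deg), pointing down -> offsets mm, rotvec, from the pose as it stands
    o=ctrl.get_obs(); M=R.from_rotvec(o['tool_rot']); a=np.radians(yaw); yv=[np.cos(a),np.sin(a),0]
    N=R.from_matrix(np.c_[np.cross(yv,[0,0,-1]),yv,[0,0,-1]])
    print('offset',(M.inv().apply(np.array([x,y,z])-o['tool_pos'])*1000).round(1),'rot',(M.inv()*N).as_rotvec().round(3))
E
python3 -c "
from h import *
go(.5125,.2865,.2,7.3)"
python3 -m handwheel '[{"gripper":-1,"offset":[-433,-227,30],"rotation":[0,0,1.21]},{"gripper":-1,"offset":[-433,-227,30],"rotation":[0,0,1.21]},{"gripper":-1,"offset":[-433,-227,30],"rotation":[0,0,1.21]},{"gripper":-1,"offset":[-433,-227,30],"rotation":[0,0,1.21]},{"gripper":-1,"offset":[-433,-227,30],"rotation":[0,0,1.21]},{"gripper":-1,"offset":[-433,-227,30],"rotation":[0,0,1.21]},{"gripper":-1,"offset":[-433,-227,30],"rotation":[0,0,1.21]},{"gripper":-1,"offset":[-433,-227,30],"rotation":[0,0,1.21]}]' 40
python3 -c "
from h import *
go(.5125,.2865,.046,7.3)"
```

```text
offset [-432.6 -227.7   31. ] rot [-1.000e-03  0.000e+00  1.211e+00]
t: 1.3
tool_pos: [0.5147, 0.2855, 0.2013]
tool_rot: [2.076, 2.357, 0.001]
contact_force: [-0.2, 0.6, -0.2]
opening: 0.0854
grip_force: 0.0
offset [  1.2  -2.1 155.3] rot [ 0.    -0.    -0.001]
```

```bash
python3 -m handwheel '[{"gripper":-1,"offset":[0,0,40],"rotation":[0,0,0]},{"gripper":-1,"offset":[0,0,80],"rotation":[0,0,0]},{"gripper":-1,"offset":[0,0,115],"rotation":[0,0,0]},{"gripper":-1,"offset":[0,0,140],"rotation":[0,0,0]},{"gripper":-1,"offset":[0,0,154],"rotation":[0,0,0]},{"gripper":-1,"offset":[0,0,154],"rotation":[0,0,0]},{"gripper":1,"offset":[0,0,154],"rotation":[0,0,0]},{"gripper":1,"offset":[0,0,154],"rotation":[0,0,0]}]' 40
python3 -c "
from h import *
go(.5125,.2865,.046,7.3)
t=grab('top');s=grab('scene')
cv2.imwrite('pics/g1.png',np.hstack([cv2.resize(t['image'][200:320,180:330],(400,320)),cv2.resize(s['image'][120:240,300:420],(320,320))])[...,::-1])"
```

```text
t: 2.3
tool_pos: [0.514, 0.2878, 0.0489]
tool_rot: [2.074, 2.358, 0.003]
contact_force: [-0.7, 0.2, 1.8]
opening: 0.0518
grip_force: 1.0
offset [-1.1 -1.7  2.9] rot [ 0.002 -0.001  0.001]
```

View pics/g1.png

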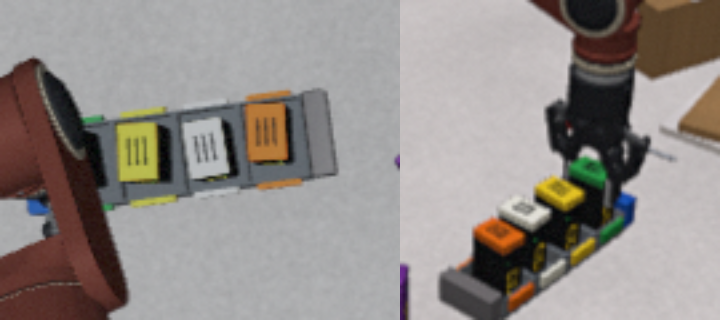

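The fingers straddle the green unit (scene crop about (600,180)), and its neighbours are undisturbed. I'll finish the grip and lift.

```bash
python3 -m handwheel '[{"gripper":1,"offset":[0,0,0],"rotation":[0,0,0]},{"gripper":1,"offset":[0,0,0],"rotation":[0,0,0]},{"gripper":1,"offset":[0,0,-10],"rotation":[0,0,0]},{"gripper":1,"offset":[0,0,-35],"rotation":[0,0,0]},{"gripper":1,"offset":[0,0,-70],"rotation":[0,0,0]},{"gripper":1,"offset":[0,0,-110],"rotation":[0,0,0]},{"gripper":1,"offset":[0,0,-150],"rotation":[0,0,0]},{"gripper":1,"offset":[0,0,-150],"rotation":[0,0,0]}]' 40
python3 -c "
from h import *
go(.5917,-.1016,.196,-2.4)"
```

```text
t: 3.4
tool_pos: [0.5151, 0.2881, 0.2018]
tool_rot: [2.072, 2.356, 0.011]
contact_force: [0.8, -0.2, -1.6]
opening: 0.0495
grip_force: 41.6
offset [-396.3   26.2    5.3] rot [ 0.007 -0.003  0.17 ]
```

```bash
python3 -m handwheel '[{"gripper":1,"offset":[-25,2,5],"rotation":[0,0,0.01]},{"gripper":1,"offset":[-80,5,5],"rotation":[0,0,0.03]},{"gripper":1,"offset":[-140,9,5],"rotation":[0,0,0.06]},{"gripper":1,"offset":[-200,13,5],"rotation":[0,0,0.09]},{"gripper":1,"offset":[-260,17,5],"rotation":[0,0,0.12]},{"gripper":1,"offset":[-320,21,5],"rotation":[0,0,0.15]},{"gripper":1,"offset":[-370,25,5],"rotation":[0,0,0.17]},{"gripper":1,"offset":[-397,26,5],"rotation":[0,0,0.17]}]' 40
python3 -c "
from h import *
go(.5917,-.1016,.0475,-2.4)"
```

```text
t: 4.4
tool_pos: [0.5885, -0.1054, 0.1898]
tool_rot: [-2.268, -2.169, 0.003]
contact_force: [0.2, 0.5, -2.0]
opening: 0.0499
grip_force: 41.5
offset [  3.8   3.6 142.2] rot [-0.004 -0.001 -0.003]
```

```bash
python3 -m handwheel '[{"gripper":1,"offset":[2,2,20],"rotation":[0,0,0]},{"gripper":1,"offset":[2,2,50],"rotation":[0,0,0]},{"gripper":1,"offset":[2,2,80],"rotation":[0,0,0]},{"gripper":1,"offset":[2,2,95],"rotation":[0,0,0]},{"gripper":1,"offset":[2,2,100],"rotation":[0,0,0]},{"gripper":1,"offset":[2,2,100],"rotation":[0,0,0]},{"gripper":1,"offset":[2,2,100],"rotation":[0,0,0]},{"gripper":1,"offset":[2,2,100],"rotation":[0,0,0]}]' 40
python3 -c "
from h import *
go(.5917,-.1016,.0455,-2.4)
t=grab('top');s=grab('scene')
print(blobs(s,'green',(210,190,400,290)),blobs(t,'green',(330,190,400,290)))
cv2.imwrite('pics/p1.png',np.hstack([cv2.resize(t['image'][170:290,330:480],(400,320)),cv2.resize(s['image'][190:320,210:340],(400,400))[:320]])[...,::-1])"
```

```text
t: 5.4
tool_pos: [0.5924, -0.1014, 0.0936]
tool_rot: [2.266, 2.173, 0.002]
contact_force: [-0.5, 0.4, -1.8]
opening: 0.0497
grip_force: 41.5
offset [-0.2 -0.8 48.1] rot [ 0.002  0.001 -0.   ]
[(array([293.5, 236. ]), array([16.3, 10.6]), 45)] []
```

View pics/p1.png

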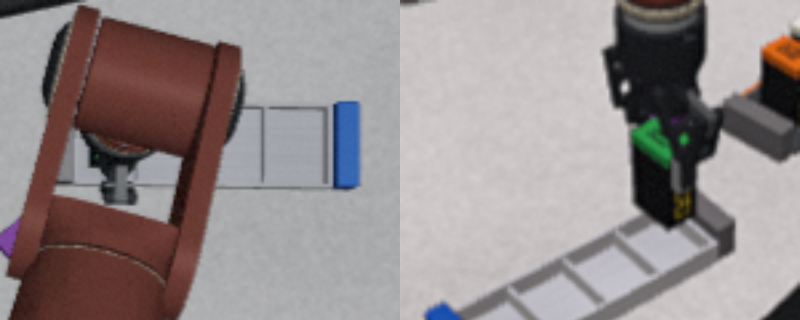

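The green unit hangs centred over the end bay next to the grey cap, with scene crop (665,180) above the bay. Lowering it.

```bash
python3 -m handwheel '[{"gripper":1,"offset":[0,0,12],"rotation":[0,0,0]},{"gripper":1,"offset":[0,0,25],"rotation":[0,0,0]},{"gripper":1,"offset":[0,0,35],"rotation":[0,0,0]},{"gripper":1,"offset":[0,0,41],"rotation":[0,0,0]},{"gripper":1,"offset":[0,0,45],"rotation":[0,0,0]},{"gripper":1,"offset":[0,0,48],"rotation":[0,0,0]},{"gripper":1,"offset":[0,0,48],"rotation":[0,0,0]},{"gripper":1,"offset":[0,0,48],"rotation":[0,0,0]}]' 40
```

```text
t: 6.5
tool_pos: [0.592, -0.1013, 0.0466]
tool_rot: [-2.267, -2.174, 0.001]
contact_force: [-4.7, 1.1, 8.0]
opening: 0.0498
grip_force: 42.4
```

Floor contact felt (+10 N at TCP z 0.0466). Releasing and rising.

```bash
python3 -m handwheel '[{"gripper":-0.2,"offset":[0,0,0],"rotation":[0,0,0]},{"gripper":-1,"offset":[0,0,0],"rotation":[0,0,0]},{"gripper":-1,"offset":[0,0,0],"rotation":[0,0,0]},{"gripper":-1,"offset":[0,0,-10],"rotation":[0,0,0]},{"gripper":-1,"offset":[0,0,-40],"rotation":[0,0,0]},{"gripper":-1,"offset":[0,0,-80],"rotation":[0,0,0]},{"gripper":-1,"offset":[0,0,-120],"rotation":[0,0,0]},{"gripper":-1,"offset":[0,0,-155],"rotation":[0,0,0]}]' 40
python3 -c "
from h import *
go(.5182,.2246,.19,1.5)"
```

```text
t: 7.5
tool_pos: [0.5921, -0.1013, 0.2019]
tool_rot: [2.266, 2.173, 0.002]
contact_force: [-0.2, -0.5, -0.4]
opening: 0.0852
grip_force: 0.0
offset [322.5 -87.5  11.6] rot [ 0.002  0.001 -0.068]
```

```bash
python3 -m handwheel '[{"gripper":-1,"offset":[50,-14,5],"rotation":[0,0,-0.01]},{"gripper":-1,"offset":[108,-29,5],"rotation":[0,0,-0.02]},{"gripper":-1,"offset":[166,-45,5],"rotation":[0,0,-0.03]},{"gripper":-1,"offset":[224,-61,5],"rotation":[0,0,-0.05]},{"gripper":-1,"offset":[280,-76,5],"rotation":[0,0,-0.07]},{"gripper":-1,"offset":[322,-87,5],"rotation":[0,0,-0.07]},{"gripper":-1,"offset":[322,-87,5],"rotation":[0,0,-0.07]},{"gripper":-1,"offset":[322,-87,5],"rotation":[0,0,-0.07]}]' 40
python3 -c "
from h import *
go(.5182,.2246,.046,1.5)
t=grab('top');s=grab('scene')
print(blobs(t,'green',(345,190,400,260)),[onz(t,b[0],.089).round(4) for b in blobs(t,'green',(345,190,400,260))])
cv2.imwrite('pics/p2.png',np.hstack([cv2.resize(t['image'][170:290,330:480],(400,320)),cv2.resize(s['image'][190:320,210:340],(400,400))[:320]])[...,::-1])"
```

```text
t: 8.5
tool_pos: [0.5185, 0.2239, 0.1947]
tool_rot: [2.189, 2.252, 0.0]
contact_force: [0.3, 0.2, -0.1]
opening: 0.0856
grip_force: 0.0
offset [  0.8  -0.4 148.7] rot [0.001 0.    0.002]
[(array([370., 221.]), array([22., 14.]), 90)] [array([ 0.5906, -0.099 ,  0.089 ])]
```

View pics/p2.png

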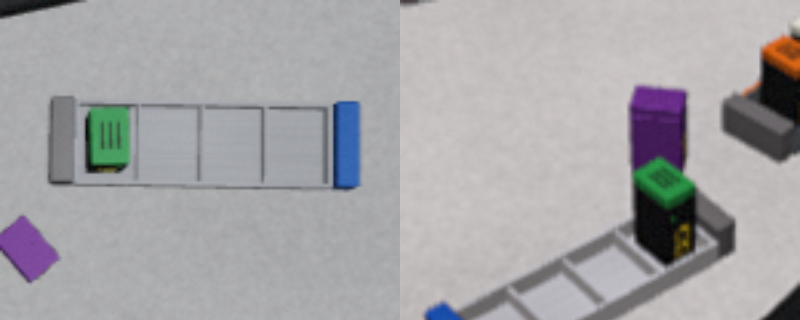

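Green stands upright in the end bay (top crop (109,136)), measured within 3 mm of the bay centre. Next is yellow.

```bash
python3 -m handwheel '[{"gripper":-1,"offset":[1,0,50],"rotation":[0,0,0]},{"gripper":-1,"offset":[1,0,95],"rotation":[0,0,0]},{"gripper":-1,"offset":[1,0,125],"rotation":[0,0,0]},{"gripper":-1,"offset":[1,0,142],"rotation":[0,0,0]},{"gripper":-1,"offset":[1,0,148],"rotation":[0,0,0]},{"gripper":-1,"offset":[1,0,148],"rotation":[0,0,0]},{"gripper":1,"offset":[1,0,148],"rotation":[0,0,0]},{"gripper":1,"offset":[1,0,148],"rotation":[0,0,0]}]' 40
python3 -m handwheel '[{"gripper":1,"offset":[0,0,0],"rotation":[0,0,0]},{"gripper":1,"offset":[0,0,0],"rotation":[0,0,0]},{"gripper":1,"offset":[0,0,-10],"rotation":[0,0,0]},{"gripper":1,"offset":[0,0,-35],"rotation":[0,0,0]},{"gripper":1,"offset":[0,0,-70],"rotation":[0,0,0]},{"gripper":1,"offset":[0,0,-110],"rotation":[0,0,0]},{"gripper":1,"offset":[0,0,-150],"rotation":[0,0,0]},{"gripper":1,"offset":[0,0,-150],"rotation":[0,0,0]}]' 40
python3 -c "
from h import *
go(.5892,-.1605,.19,-2.4)"
```

```text
t: 9.6
tool_pos: [0.519, 0.2255, 0.0476]
tool_rot: [2.189, 2.252, 0.003]
contact_force: [-0.1, -0.8, 3.3]
opening: 0.0517
grip_force: 2.5
t: 10.6
tool_pos: [0.5202, 0.2258, 0.2004]
tool_rot: [2.187, 2.25, 0.01]
contact_force: [-0.4, -0.3, -1.7]
opening: 0.0497
grip_force: 42.3
offset [-388.1   58.    10.1] rot [ 0.007 -0.002  0.07 ]
```

```bash
python3 -m handwheel '[{"gripper":1,"offset":[-45,7,3],"rotation":[0,0,0.01]},{"gripper":1,"offset":[-105,16,3],"rotation":[0,0,0.02]},{"gripper":1,"offset":[-165,25,3],"rotation":[0,0,0.03]},{"gripper":1,"offset":[-225,34,3],"rotation":[0,0,0.04]},{"gripper":1,"offset":[-285,43,3],"rotation":[0,0,0.05]},{"gripper":1,"offset":[-340,51,3],"rotation":[0,0,0.07]},{"gripper":1,"offset":[-388,58,3],"rotation":[0,0,0.07]},{"gripper":1,"offset":[-388,58,3],"rotation":[0,0,0.07]}]' 40
python3 -m handwheel '[{"gripper":1,"offset":[0,0,20],"rotation":[0,0,0]},{"gripper":1,"offset":[0,0,50],"rotation":[0,0,0]},{"gripper":1,"offset":[0,0,80],"rotation":[0,0,0]},{"gripper":1,"offset":[0,0,95],"rotation":[0,0,0]},{"gripper":1,"offset":[0,0,100],"rotation":[0,0,0]},{"gripper":1,"offset":[0,0,100],"rotation":[0,0,0]},{"gripper":1,"offset":[0,0,100],"rotation":[0,0,0]},{"gripper":1,"offset":[0,0,100],"rotation":[0,0,0]}]' 40
python3 -c "
from h import *
go(.5892,-.1605,.045,-2.4)"
```

```text
t: 11.6
tool_pos: [0.5859, -0.1637, 0.1904]
tool_rot: [-2.27, -2.167, 0.003]
contact_force: [-0.2, -0.8, -2.2]
opening: 0.0499
grip_force: 42.3
t: 12.6
tool_pos: [0.5878, -0.1613, 0.0946]
tool_rot: [2.266, 2.173, 0.001]
contact_force: [-0.4, -0.3, -2.0]
opening: 0.0497
grip_force: 42.3
offset [ 0.9  1.3 49.6] rot [ 0.002  0.001 -0.   ]
```

```bash
python3 -m handwheel '[{"gripper":1,"offset":[1,1,12],"rotation":[0,0,0]},{"gripper":1,"offset":[1,1,25],"rotation":[0,0,0]},{"gripper":1,"offset":[1,1,35],"rotation":[0,0,0]},{"gripper":1,"offset":[1,1,41],"rotation":[0,0,0]},{"gripper":1,"offset":[1,1,45],"rotation":[0,0,0]},{"gripper":1,"offset":[1,1,49],"rotation":[0,0,0]},{"gripper":1,"offset":[1,1,49],"rotation":[0,0,0]},{"gripper":1,"offset":[1,1,49],"rotation":[0,0,0]}]' 40
```

```text
t: 13.6
tool_pos: [0.5888, -0.1604, 0.0451]
tool_rot: [2.267, 2.173, 0.001]
contact_force: [-0.3, -0.2, 1.7]
opening: 0.0496
grip_force: 42.5
```

```bash
python3 -m handwheel '[{"gripper":-0.2,"offset":[0,0,0],"rotation":[0,0,0]},{"gripper":-1,"offset":[0,0,0],"rotation":[0,0,0]},{"gripper":-1,"offset":[0,0,0],"rotation":[0,0,0]},{"gripper":-1,"offset":[0,0,-10],"rotation":[0,0,0]},{"gripper":-1,"offset":[0,0,-40],"rotation":[0,0,0]},{"gripper":-1,"offset":[0,0,-80],"rotation":[0,0,0]},{"gripper":-1,"offset":[0,0,-120],"rotation":[0,0,0]},{"gripper":-1,"offset":[0,0,-155],"rotation":[0,0,0]}]' 40
python3 -c "
from h import *
go(.519,.165,.195,7)"
```

```text
t: 14.6
tool_pos: [0.5884, -0.1602, 0.202]
tool_rot: [2.266, 2.173, 0.001]
contact_force: [0.5, -0.0, 0.1]
opening: 0.0854
grip_force: 0.0
offset [322.  -83.    6.6] rot [ 0.002  0.001 -0.164]
```

```bash
python3 -m handwheel '[{"gripper":-1,"offset":[50,-13,6],"rotation":[0,0,-0.02]},{"gripper":-1,"offset":[108,-28,6],"rotation":[0,0,-0.05]},{"gripper":-1,"offset":[166,-43,6],"rotation":[0,0,-0.08]},{"gripper":-1,"offset":[224,-58,6],"rotation":[0,0,-0.11]},{"gripper":-1,"offset":[280,-72,6],"rotation":[0,0,-0.14]},{"gripper":-1,"offset":[322,-83,6],"rotation":[0,0,-0.16]},{"gripper":-1,"offset":[322,-83,6],"rotation":[0,0,-0.16]},{"gripper":-1,"offset":[322,-83,6],"rotation":[0,0,-0.16]}]' 40
python3 -c "
from h import *
go(.519,.165,.046,7)
t=grab('top');s=grab('scene')
print([(b,onz(t,b[0],.089).round(4)) for c in('green','yellow') for b in blobs(t,c,(345,190,420,260))])
b=blobs(t,'white',(240,235,272,272));print(b)
cv2.imwrite('pics/p3.png',np.hstack([cv2.resize(t['image'][170:290,330:480],(400,320)),cv2.resize(s['image'][150:320,210:380],(400,400))])[:320,:][...,::-1] if 0 else cv2.resize(s['image'][150:320,210:400],(760,600))[:520,...,::-1])"
```

```text
t: 15.6
tool_pos: [0.5189, 0.1648, 0.1938]
tool_rot: [2.086, 2.348, 0.0]
contact_force: [0.8, -1.2, 0.1]
opening: 0.0855
grip_force: 0.0
offset [  0.3  -0.  147.8] rot [ 0.001  0.    -0.004]
[((array([370., 221.]), array([22., 14.]), 90), array([ 0.5906, -0.099 ,  0.089 ])), ((array([396. , 221.5]), array([21., 14.]), 90), array([ 0.5876, -0.1591,  0.089 ]))]
[]
```

View pics/p3.png

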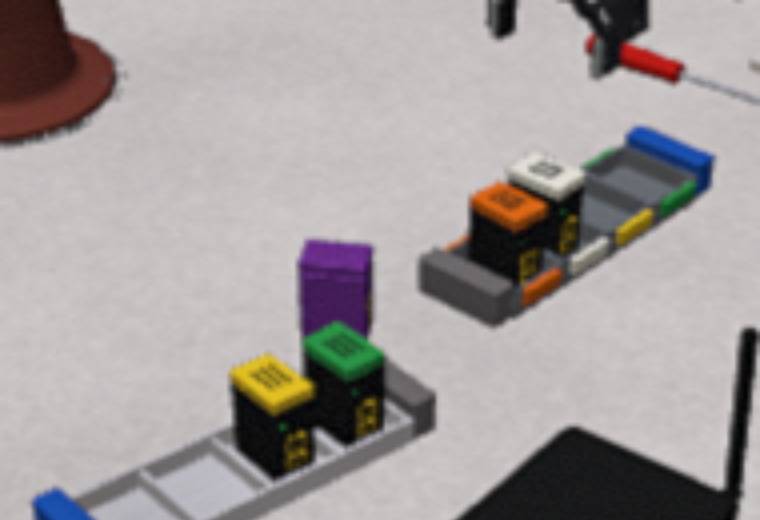

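Green (crop 345,385) and yellow (crop 270,415) stand upright in the last two bays from the grey end. White is next.

```bash
python3 -m handwheel '[{"gripper":-1,"offset":[0,0,50],"rotation":[0,0,0]},{"gripper":-1,"offset":[0,0,95],"rotation":[0,0,0]},{"gripper":-1,"offset":[0,0,125],"rotation":[0,0,0]},{"gripper":-1,"offset":[0,0,142],"rotation":[0,0,0]},{"gripper":-1,"offset":[0,0,147],"rotation":[0,0,0]},{"gripper":-1,"offset":[0,0,147],"rotation":[0,0,0]},{"gripper":1,"offset":[0,0,147],"rotation":[0,0,0]},{"gripper":1,"offset":[0,0,147],"rotation":[0,0,0]}]' 40
python3 -m handwheel '[{"gripper":1,"offset":[0,0,0],"rotation":[0,0,0]},{"gripper":1,"offset":[0,0,0],"rotation":[0,0,0]},{"gripper":1,"offset":[0,0,-10],"rotation":[0,0,0]},{"gripper":1,"offset":[0,0,-35],"rotation":[0,0,0]},{"gripper":1,"offset":[0,0,-70],"rotation":[0,0,0]},{"gripper":1,"offset":[0,0,-110],"rotation":[0,0,0]},{"gripper":1,"offset":[0,0,-150],"rotation":[0,0,0]},{"gripper":1,"offset":[0,0,-150],"rotation":[0,0,0]}]' 40
python3 -c "
from h import *
go(.5873,-.2185,.19,-2.4)"
```

```text
t: 16.7
tool_pos: [0.5195, 0.1653, 0.0475]
tool_rot: [2.086, 2.348, 0.003]
contact_force: [0.2, 0.4, 0.3]
opening: 0.0517
grip_force: 0.0
t: 17.7
tool_pos: [0.5206, 0.1655, 0.2003]
tool_rot: [2.084, 2.345, 0.009]
contact_force: [0.3, -0.0, -2.6]
opening: 0.0498
grip_force: 41.9
offset [-389.2   20.9   10.3] rot [ 0.007 -0.001  0.16 ]
```

```bash
python3 -m handwheel '[{"gripper":1,"offset":[-45,2,3],"rotation":[0,0,0.01]},{"gripper":1,"offset":[-105,6,3],"rotation":[0,0,0.04]},{"gripper":1,"offset":[-165,9,3],"rotation":[0,0,0.07]},{"gripper":1,"offset":[-225,12,3],"rotation":[0,0,0.1]},{"gripper":1,"offset":[-285,15,3],"rotation":[0,0,0.13]},{"gripper":1,"offset":[-340,18,3],"rotation":[0,0,0.16]},{"gripper":1,"offset":[-389,21,3],"rotation":[0,0,0.16]},{"gripper":1,"offset":[-389,21,3],"rotation":[0,0,0.16]}]' 40
python3 -m handwheel '[{"gripper":1,"offset":[0,0,20],"rotation":[0,0,0]},{"gripper":1,"offset":[0,0,50],"rotation":[0,0,0]},{"gripper":1,"offset":[0,0,80],"rotation":[0,0,0]},{"gripper":1,"offset":[0,0,95],"rotation":[0,0,0]},{"gripper":1,"offset":[0,0,100],"rotation":[0,0,0]},{"gripper":1,"offset":[0,0,100],"rotation":[0,0,0]},{"gripper":1,"offset":[0,0,100],"rotation":[0,0,0]},{"gripper":1,"offset":[0,0,100],"rotation":[0,0,0]}]' 40
python3 -c "
from h import *
go(.5873,-.2185,.045,-2.4)"
```

```text
t: 18.7
tool_pos: [0.5841, -0.2213, 0.1902]
tool_rot: [-2.269, -2.167, 0.003]
contact_force: [-0.1, 0.4, -2.6]
opening: 0.0498
grip_force: 41.9
t: 19.7
tool_pos: [0.5861, -0.2191, 0.0946]
tool_rot: [2.266, 2.173, 0.001]
contact_force: [1.0, -0.2, -2.0]
opening: 0.0498
grip_force: 41.9
offset [ 0.7  1.1 49.6] rot [ 0.002  0.001 -0.   ]
```

```bash
python3 -m handwheel '[{"gripper":1,"offset":[1,1,12],"rotation":[0,0,0]},{"gripper":1,"offset":[1,1,25],"rotation":[0,0,0]},{"gripper":1,"offset":[1,1,35],"rotation":[0,0,0]},{"gripper":1,"offset":[1,1,41],"rotation":[0,0,0]},{"gripper":1,"offset":[1,1,45],"rotation":[0,0,0]},{"gripper":1,"offset":[1,1,49],"rotation":[0,0,0]},{"gripper":1,"offset":[1,1,49],"rotation":[0,0,0]},{"gripper":1,"offset":[1,1,49],"rotation":[0,0,0]}]' 40
```

```text
t: 20.7
tool_pos: [0.5869, -0.218, 0.0452]
tool_rot: [2.267, 2.173, 0.001]
contact_force: [-0.6, 0.4, 2.0]
opening: 0.0498
grip_force: 42.3
```

```bash
python3 -m handwheel '[{"gripper":-0.2,"offset":[0,0,0],"rotation":[0,0,0]},{"gripper":-1,"offset":[0,0,0],"rotation":[0,0,0]},{"gripper":-1,"offset":[0,0,0],"rotation":[0,0,0]},{"gripper":-1,"offset":[0,0,-10],"rotation":[0,0,0]},{"gripper":-1,"offset":[0,0,-40],"rotation":[0,0,0]},{"gripper":-1,"offset":[0,0,-80],"rotation":[0,0,0]},{"gripper":-1,"offset":[0,0,-120],"rotation":[0,0,0]},{"gripper":-1,"offset":[0,0,-155],"rotation":[0,0,0]}]' 40
python3 -c "
from h import *
go(.532,.1123,.195,3.5)"
```

```text
t: 21.7
tool_pos: [0.5867, -0.2179, 0.202]
tool_rot: [2.266, 2.173, 0.001]
contact_force: [-0.2, 0.4, -0.4]
opening: 0.0856
grip_force: 0.0
offset [327.6 -68.6   6.6] rot [ 0.002  0.001 -0.103]
```

```bash
python3 -m handwheel '[{"gripper":-1,"offset":[50,-10,6],"rotation":[0,0,-0.02]},{"gripper":-1,"offset":[108,-22,6],"rotation":[0,0,-0.04]},{"gripper":-1,"offset":[166,-34,6],"rotation":[0,0,-0.06]},{"gripper":-1,"offset":[224,-46,6],"rotation":[0,0,-0.08]},{"gripper":-1,"offset":[280,-58,6],"rotation":[0,0,-0.1]},{"gripper":-1,"offset":[328,-69,6],"rotation":[0,0,-0.1]},{"gripper":-1,"offset":[328,-69,6],"rotation":[0,0,-0.1]},{"gripper":-1,"offset":[328,-69,6],"rotation":[0,0,-0.1]}]' 40
python3 -c "
from h import *
go(.532,.1123,.046,3.5)"
```

```text
t: 22.7
tool_pos: [0.5314, 0.1126, 0.1939]
tool_rot: [2.155, 2.285, 0.0]
contact_force: [-0.4, 0.5, -0.4]
opening: 0.0856
grip_force: 0.0
offset [ -0.3   0.4 147.9] rot [ 0.001  0.001 -0.003]
```

```bash
python3 -m handwheel '[{"gripper":-1,"offset":[0,0,50],"rotation":[0,0,0]},{"gripper":-1,"offset":[0,0,95],"rotation":[0,0,0]},{"gripper":-1,"offset":[0,0,125],"rotation":[0,0,0]},{"gripper":-1,"offset":[0,0,142],"rotation":[0,0,0]},{"gripper":-1,"offset":[0,0,147],"rotation":[0,0,0]},{"gripper":-1,"offset":[0,0,147],"rotation":[0,0,0]},{"gripper":1,"offset":[0,0,147],"rotation":[0,0,0]},{"gripper":1,"offset":[0,0,147],"rotation":[0,0,0]}]' 40
python3 -m handwheel '[{"gripper":1,"offset":[0,0,0],"rotation":[0,0,0]},{"gripper":1,"offset":[0,0,0],"rotation":[0,0,0]},{"gripper":1,"offset":[0,0,-10],"rotation":[0,0,0]},{"gripper":1,"offset":[0,0,-35],"rotation":[0,0,0]},{"gripper":1,"offset":[0,0,-70],"rotation":[0,0,0]},{"gripper":1,"offset":[0,0,-110],"rotation":[0,0,0]},{"gripper":1,"offset":[0,0,-150],"rotation":[0,0,0]},{"gripper":1,"offset":[0,0,-150],"rotation":[0,0,0]}]' 40
python3 -c "
from h import *
go(.585,-.276,.19,-2.4)"
```

```text
t: 23.7
tool_pos: [0.5321, 0.113, 0.0475]
tool_rot: [2.155, 2.284, 0.002]
contact_force: [-0.6, 0.8, -0.5]
opening: 0.0516
grip_force: 0.0
t: 24.7
tool_pos: [0.5332, 0.1131, 0.2005]
tool_rot: [2.153, 2.282, 0.008]
contact_force: [-0.0, -0.5, -1.3]
opening: 0.05
grip_force: 41.8
offset [-391.4   29.    10.6] rot [ 0.007 -0.     0.1  ]
```

```bash
python3 -m handwheel '[{"gripper":1,"offset":[-45,3,3],"rotation":[0,0,0.01]},{"gripper":1,"offset":[-105,8,3],"rotation":[0,0,0.03]},{"gripper":1,"offset":[-165,12,3],"rotation":[0,0,0.05]},{"gripper":1,"offset":[-225,17,3],"rotation":[0,0,0.07]},{"gripper":1,"offset":[-285,21,3],"rotation":[0,0,0.09]},{"gripper":1,"offset":[-340,25,3],"rotation":[0,0,0.1]},{"gripper":1,"offset":[-391,29,3],"rotation":[0,0,0.1]},{"gripper":1,"offset":[-391,29,3],"rotation":[0,0,0.1]}]' 40
python3 -m handwheel '[{"gripper":1,"offset":[0,0,20],"rotation":[0,0,0]},{"gripper":1,"offset":[0,0,50],"rotation":[0,0,0]},{"gripper":1,"offset":[0,0,80],"rotation":[0,0,0]},{"gripper":1,"offset":[0,0,95],"rotation":[0,0,0]},{"gripper":1,"offset":[0,0,100],"rotation":[0,0,0]},{"gripper":1,"offset":[0,0,100],"rotation":[0,0,0]},{"gripper":1,"offset":[0,0,100],"rotation":[0,0,0]},{"gripper":1,"offset":[0,0,100],"rotation":[0,0,0]}]' 40
python3 -c "
from h import *
go(.585,-.276,.045,-2.4)"
```

```text
t: 25.7
tool_pos: [0.5815, -0.2785, 0.1905]
tool_rot: [-2.27, -2.167, 0.002]
contact_force: [0.9, 0.6, -0.7]
opening: 0.0498
grip_force: 41.7
t: 26.7
tool_pos: [0.5835, -0.2762, 0.0946]
tool_rot: [2.266, 2.173, 0.001]
contact_force: [-0.6, 0.3, -1.6]
opening: 0.0496
grip_force: 41.8
offset [ 0.3  1.4 49.6] rot [ 0.002  0.001 -0.   ]
```

```bash
python3 -m handwheel '[{"gripper":1,"offset":[0,1,12],"rotation":[0,0,0]},{"gripper":1,"offset":[0,1,25],"rotation":[0,0,0]},{"gripper":1,"offset":[0,1,35],"rotation":[0,0,0]},{"gripper":1,"offset":[0,1,41],"rotation":[0,0,0]},{"gripper":1,"offset":[0,1,45],"rotation":[0,0,0]},{"gripper":1,"offset":[0,1,49],"rotation":[0,0,0]},{"gripper":1,"offset":[0,1,49],"rotation":[0,0,0]},{"gripper":1,"offset":[0,1,49],"rotation":[0,0,0]}]' 40
```

```text
t: 27.7
tool_pos: [0.5844, -0.2762, 0.0452]
tool_rot: [2.267, 2.173, 0.0]
contact_force: [-0.2, -0.3, 2.0]
opening: 0.0498
grip_force: 42.0
```

Release, rise, then move back out of the camera's view of the rack.

```bash
python3 -m handwheel '[{"gripper":-0.2,"offset":[0,0,0],"rotation":[0,0,0]},{"gripper":-1,"offset":[0,0,0],"rotation":[0,0,0]},{"gripper":-1,"offset":[0,0,0],"rotation":[0,0,0]},{"gripper":-1,"offset":[0,0,-10],"rotation":[0,0,0]},{"gripper":-1,"offset":[0,0,-40],"rotation":[0,0,0]},{"gripper":-1,"offset":[0,0,-80],"rotation":[0,0,0]},{"gripper":-1,"offset":[0,0,-120],"rotation":[0,0,0]},{"gripper":-1,"offset":[0,0,-155],"rotation":[0,0,0]}]' 40
python3 -m handwheel '[{"gripper":-1,"offset":[50,0,0],"rotation":[0,0,0]},{"gripper":-1,"offset":[110,-10,0],"rotation":[0,0,0]},{"gripper":-1,"offset":[170,-20,0],"rotation":[0,0,0]},{"gripper":-1,"offset":[230,-30,0],"rotation":[0,0,0]},{"gripper":-1,"offset":[290,-40,0],"rotation":[0,0,0]},{"gripper":-1,"offset":[350,-50,0],"rotation":[0,0,0]},{"gripper":-1,"offset":[400,-60,0],"rotation":[0,0,0]},{"gripper":-1,"offset":[400,-60,0],"rotation":[0,0,0]}]' 40
python3 - <<'E'
from h import *
t=grab('top');s=grab('scene')
mid=np.array([.588,-.1885]);u=np.array([-.042,-.999])
for c,bx in(('green',(345,200,382,250)),('yellow',(382,200,410,250)),('white',(408,208,434,238)),('orange',(430,200,456,250))):
    for b in blobs(t,c,bx):
        p=onz(t,b[0],.089)[:2]; print(c,b,p.round(4),'along',((p-mid)@u*1000).round(1),'across',(np.cross(u,p-mid)*1000).round(1))
a=cv2.resize(t['image'][190:290,180:480],(798,266),interpolation=3);b=cv2.resize(s['image'][170:320,210:400],(418,330),interpolation=3)
im=np.zeros((600,798,3),np.uint8);im[:266]=a;im[270:,:418]=b;cv2.imwrite('pics/end.png',im[...,::-1])
E
```

```text
t: 28.7
tool_pos: [0.5842, -0.276, 0.202]
tool_rot: [2.266, 2.173, 0.001]
contact_force: [0.0, -0.1, -0.7]
opening: 0.0856
grip_force: 0.0
t: 29.7
tool_pos: [0.5401, 0.1293, 0.2002]
tool_rot: [2.262, 2.18, 0.002]
contact_force: [0.2, -0.8, -1.4]
opening: 0.0854
grip_force: 0.0
green (array([370., 221.]), array([22., 14.]), 90) [ 0.5906 -0.099 ] along -89.5 across -1.1
yellow (array([396. , 221.5]), array([21., 14.]), 90) [ 0.5876 -0.1591] along -29.3 across -1.6
white (array([420.5, 222.5]), array([29., 25.]), 90) [ 0.5835 -0.2156] along 27.3 across -3.3
orange (array([446.5, 221.5]), array([21., 15.]), 90) [ 0.584  -0.2757] along 87.3 across -0.4<stdin>:6: DeprecationWarning: Arrays of 2-dimensional vectors are deprecated. Use arrays of 3-dimensional vectors instead. (deprecated in NumPy 2.0)
```

View pics/end.png

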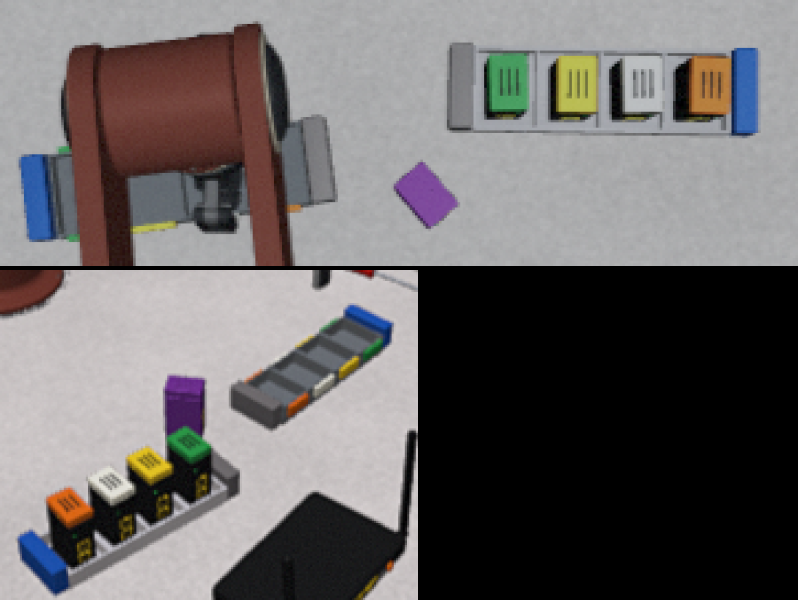

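All four units stand upright in the new rack, each about 4 mm or less from its bay centre. From the blue cap (crop 745,90) they read orange, white, yellow, green. The gripper is clear, so I'm handing in.

```bash
python3 -c "
from station import ctrl
print(ctrl.finish_job())"
```

```text
the job is handed in; nothing more can be done
None
```

I moved all four units into the new rack in reverse order (orange, white, yellow, green from its blue end block), each standing upright, let go of and within about 4 mm of its bay centre by camera, and handed the job in at about 30 s; no verdict came back.

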